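# Index the vial carousel by one hole

## Robot

A 7-joint arm with a two-finger parallel gripper is mounted at the origin on the work surface. World frame = base frame: x ahead of the robot, y to its left, z up, the work surface at z = 0. Lengths are in m, angles in rad, forces in N, time in s.
With the tool pointing down it reaches from about 0.425 to 0.925 m from the base axis. Payload 6.8 kg.
Tool frame: the origin (TCP) lies between the finger pads; the fingertips stand 14 mm ahead of it and the grasp point (between the pads) lies 5 mm behind it; z points along the fingers, y is the line along which they close (so a half turn about z gives the same grasp; the last joint's range is limited). The gripper opens to 85 mm and grips with 20 to 120 N. Pads are 22 mm wide; open, the fingers measure 114 mm over their backs; the gripper's body (76 mm by 85 mm) begins 54 mm behind the grasp point. The pads swing forward as they close: fully open they stand 13 mm farther back than shut.
Start: joints at [-1.326, 0.477, 0.022, 1.555, -0.011, 1.109, -0.083], TCP at [0.233, 0.633, 0.245] pointing down, gripper open.
Joint ranges: [-2.96, 2.96], [-0.34, 2.1], [-1.41, 1.46], [0.24, 2.44], [-1.37, 4.51], [0.17, 1.92], [-2.96, 2.96]. Speed limits (rad/s): [2.39, 2.39, 3.14, 3.14, 3.14, 3.14, 3.14].

## Interface

Orientations are given as a rotation vector (axis times angle).
In Python, from bench import r, eyes, ticket gives the robot as it stands. The module is installed in compiled form; this text tells all that it offers.
- The arm moves only by the tool arm_command, never from a script. Its argument "plan" is text: rows parted by semicolons, each of 4 numbers parted by spaces: the shift along the tool's x, y, z in m, then the turn about the tool's z in degrees. In form: tx ty tz yaw; .... A call has 1 to 20 rows; each row shifts and turns the commanded pose from where the row before left it, along the tool's axes as they then stand; what a row does not reach is not made up. A row lasts 1/8 s, in which the tool goes at most 62.5 mm and 10.7 degrees, less where a joint would pass 70% of its speed; a pose out of reach is approached as far as the arm can. A call is refused whole if a number of a shift passes 0.0625 or a number of a turn 10.7, either way. A call with a gripper value outside its range is refused whole. "hand" is the closure, from -1 (fully open) to 1 (shut), set as the call begins (left out, the last holds). The fingers move at their own pace and stop on an object; "grip_force" is the grip in N (left out, the last holds). Time passes only in rows, so rows that do not move let the fingers close. It gives the time, the measured TCP pose, the force, the opening and the grip force at its end, in the units of the state.
- r.get_obs(): the state, without advancing time (a new reading comes with each control period).
- eyes.grab_frame(name): name is "scene" or "top" or "wrist"; returns (picture, depth): 480x640x3 uint8, red, green, blue; 480x640 float32, m along the optical axis (not along the pixel's ray), 0 where there is no reading.
- eyes.calibration(name): a dict with "fov_y" (degrees; the focal length in pixels is half the picture's height over the tangent of half this angle, whatever the lens; pixels are square), "cx", "cy" (the principal point, pixels), "origin" and "attitude" of the camera in the world; the wrist camera has in their place "tool_from_camera" (4x4, takes a point from camera to tool coordinates, whose origin is the TCP and whose axes are the flange's). Camera axes: x right, y up, looking along -z (the intrinsics and any distortion apply to the point x, -y, -z); pixel columns grow to the right and rows downward; lengths in m; the calibration is good to about 2 mm. A picture is of the moment at which its call begins: read the wrist's pose just before it. calibration takes no time and is no camera call.
- ticket.hand_in(): hands the job in; it is judged then, once.
The state is a dict: "clock": time; "joints": joint angles; "qvel": joint speeds; "tau": joint torques, N m; "tcp_pos": TCP position; "orientation": TCP orientation; "contact_force": force on the tool from outside, world axes, zero at the start; "moment": the same for the moment, N m; "grip_width": finger opening in m; "gripper_force": force on a finger pad.
Only numpy, scipy, OpenCV 4.12 (cv2) and the standard library are available. Lean on these libraries where they do the work, as an engineer would, in place of code of your own. Each camera call takes 0.05 s, during which the arm holds its last target. There are 200 camera calls.

## Task

Bring the next vial under the sampling needle: with the fingertips press the carousel's spring plunger in and, before letting it spring back, push the turntable clockwise (seen from above), off its hole and on to the very next hole, where the plunger must spring fully out again and lock the table; then draw the hand clear. Do not overshoot the hole or turn the table back the other way, touch or lift none of the vials riding on the table, and leave the other things standing about the bench where they are.

Things in the scene. Friction and masses are not known exactly. Their poses are not given: they have to be found in the camera images.
- base: Sample carousel, bolted down: round aluminium base 276 mm across, steel index plate round its edge (top 35 mm up) with a ring slot (radius 116 mm) that widens into eight 16 mm holes, 45 degrees apart. Origin: on the turning axis at bench level, z up. On its +x side, away from the plunger, a post 158 mm from the axis carries an arm (top 172 mm up) with a needle over one nest, tip 109 mm up
- turntable (a joint): angle of the turntable (196 mm disc, top face 47 mm above the bench) in rad, positive clockwise seen from above; 0 at the start with the plunger's pin in its first hole; the next hole clockwise is at 0.785 (45 degrees). Light friction (0.14 N m) only: it stops when no longer pushed. About 1 degree of play with the pin in a hole
- plunger (a joint): travel of the spring plunger in m: 0 fully out (pin in a hole, table locked), 0.012 fully in. 2.5 N starts it, 6 N presses it fully in. Press until the pin is clear of its hole (10 degrees of turn); from there the plate keeps it in at about 0.0085, and it springs out by itself over the next hole unless pressed. The round pin end centres itself from up to 2 mm off
- plunger_top (a point): centre of the top face of the plunger's black round cap, 32 mm across. It stands on a dark steel bracket at the turntable's rim, 116 mm from the turning axis, on the robot's side, and rides round with the table; the top is 82 mm above the bench when out, 70 mm when pressed fully in
- stop_face (a point): finger stop: an upright dark steel plate on the same bracket, clockwise of the cap, turning with the table; a fingertip pushes the table round against it. This point lies on the middle of the face that looks at the cap, 24 mm from the cap's centre line and 94 mm above the bench; the face is 42 mm wide (radially) and reaches from 53 to 106 mm above the bench
- axis (a point): point on the turning axis at the turntable's top face, 47 mm above the bench
- vial0_center (a point): amber septum vial with a white cap, 34 mm across, 50 mm tall, standing loose in a nest (an 8 mm high black ring) of the turntable, under the needle at the start; the point is its centre, half-way up
- nest0 (a point): where the centre of that vial (vial0) belongs: point of the turntable 25 mm above its top face in the middle of the nest; nest centres lie 68 mm from the turning axis
- vial1_center (a point): amber septum vial with a white cap, 34 mm across, 50 mm tall, standing loose in a nest (an 8 mm high black ring) of the turntable, the next to come under the needle; the point is its centre, half-way up
- nest1 (a point): where the centre of that vial (vial1) belongs: point of the turntable 25 mm above its top face in the middle of the nest; nest centres lie 68 mm from the turning axis
- vial2_center (a point): amber septum vial with a white cap, 34 mm across, 50 mm tall, standing loose in a nest (an 8 mm high black ring) of the turntable; the point is its centre, half-way up
- nest2 (a point): where the centre of that vial (vial2) belongs: point of the turntable 25 mm above its top face in the middle of the nest; nest centres lie 68 mm from the turning axis
- vial3_center (a point): amber septum vial with a white cap, 34 mm across, 50 mm tall, standing loose in a nest (an 8 mm high black ring) of the turntable; the point is its centre, half-way up
- nest3 (a point): where the centre of that vial (vial3) belongs: point of the turntable 25 mm above its top face in the middle of the nest; nest centres lie 68 mm from the turning axis
- vial4_center (a point): amber septum vial with a white cap, 34 mm across, 50 mm tall, standing loose in a nest (an 8 mm high black ring) of the turntable; the point is its centre, half-way up
- nest4 (a point): where the centre of that vial (vial4) belongs: point of the turntable 25 mm above its top face in the middle of the nest; nest centres lie 68 mm from the turning axis
- flask: glass boiling flask, 84 mm across, 126 mm tall; bystander, origin on its axis at bench level
- jar: grey plastic jar with red screw lid, 92 mm across, 138 mm tall; bystander, origin on its axis at bench level
- cups: stack of plastic cups with a green rim, 68 mm across, 91 mm tall; bystander, origin on its axis at bench level
- beaker: glass beaker, 60 mm across, 66 mm tall; bystander, origin on its axis at bench level
- spatula: spatula lying on the bench, 200 mm long; bystander, origin at bench level under the middle
Not all that is in view belongs to the job. What is shaped like the part that bears vial0_center but pink, purple or yellow is not meant.

How it is judged:
By the outcome, as a careful person would: the job done as asked, in the order asked, and still so for the second after the job is handed in, with the robot touching nothing.
It also fails if it takes over 48 s, if anything falls off the work surface, if the arm or the gripper's body presses on something with over 40 N, if the wrist force passes 120 N, or if a joint passes its speed limit or range.

## Working session

There is one attempt and no reset: what is moved stays moved. The work goes in short steps, Python scripts to look and compute and a tool call to move; the robot and the scene stay as the last step left them, time stands still between calls to the robot, and variables do not carry over. Pictures are saved under pics/ and viewed, at most 10 in all, crops included, and the job is handed in when it is done.

Besides the shell and the picture viewer there is one more tool, called after "Emit:" by a JSON object that holds its "fn" and its "kwargs". arm_command: Moves the arm, as the interface text tells. Its arguments: {"type":"object","properties":{"plan":{"type":"string"},"hand":{"type":"number"},"grip_force":{"type":"number"}},"required":["plan"]}

```bash
mkdir -p pics
cat > h.py <<'E'
import numpy as np, cv2
from bench import r, eyes, ticket
from scipy.spatial.transform import Rotation as R
def grab(n):
    o=r.get_obs(); p,d=eyes.grab_frame(n); return o,p,d
def cloud(n,o,d):
    c=eyes.calibration(n); f=240/np.tan(np.radians(c['fov_y'])/2)
    v,u=np.mgrid[:480,:640]
    P=np.stack([(u-c['cx'])/f*d,-(v-c['cy'])/f*d,-d],-1)
    if 'origin' in c:
        A=np.array(c['attitude'],float)
        M=R.from_rotvec(A).as_matrix() if A.shape==(3,) else A
        return P@M.T+np.array(c['origin'])
    T=np.array(c['tool_from_camera']); P=P@T[:3,:3].T+T[:3,3]
    return P@R.from_rotvec(o['orientation']).as_matrix().T+np.array(o['tcp_pos'])
E
python3 - <<'E'
from h import *
for n in('scene','top'):
    o,p,d=grab(n); cv2.imwrite(f'pics/{n}.png',p[...,::-1]); np.save(f'{n}_d.npy',d)
    print(eyes.calibration(n))
print(eyes.calibration('wrist'));print(o)
E
```

```text
{'fov_y': 53.99182759381054, 'cx': 316.4609849269777, 'cy': 241.77175308979858, 'origin': array([ 1.07236859, -0.30203944,  0.99632618]), 'attitude': array([0.57624279, 0.26045808, 0.78249031])}
{'fov_y': 46.315362874545364, 'cx': 315.6547059845605, 'cy': 241.04610121907902, 'origin': array([0.4440593 , 0.12441399, 1.303693  ]), 'attitude': array([ 0.09967355, -0.08197121, -1.56329933])}
{'fov_y': 63.26499166890749, 'cx': 321.2576768143095, 'cy': 242.62247233740092, 'tool_from_camera': array([[ 4.94494364e-04,  9.53148580e-01,  3.02502131e-01,
         7.73191506e-02],
       [ 9.99999204e-01, -1.20243357e-04, -1.25580664e-03,
        -1.00046705e-03],
       [-1.16059645e-03,  3.02502511e-01, -9.53147881e-01,
        -1.29122999e-01],
       [ 0.00000000e+00,  0.00000000e+00,  0.00000000e+00,
         1.00000000e+00]])}
{'clock': 0.05, 'joints': array([-1.32608082,  0.47778437,  0.02236738,  1.55643941, -0.01150524,
        1.10927168, -0.08309362]), 'qvel': array([ 0.00033249,  0.00031741,  0.0014332 , -0.00148989, -0.00097151,
       -0.00045771,  0.00022666]), 'tau': array([ 4.19757591e-03, -5.98314393e+01,  1.61499348e+00, -2.82256383e+01,
        1.27282229e-02,  5.09969352e-03, -2.16376446e-05]), 'tcp_pos': array([0.23307555, 0.632896  , 0.24434184]), 'orientation': array([-5.51298824e-01, -3.09266490e+00,  2.77350135e-03]), 'contact_force': array([ 0.43778398, -0.01098331,  0.16928039]), 'moment': array([ 0.01409295,  0.01204519, -0.02014736]), 'gripper_force': 0.0, 'grip_width': 0.08551334362685545}
```

View pics/top.png

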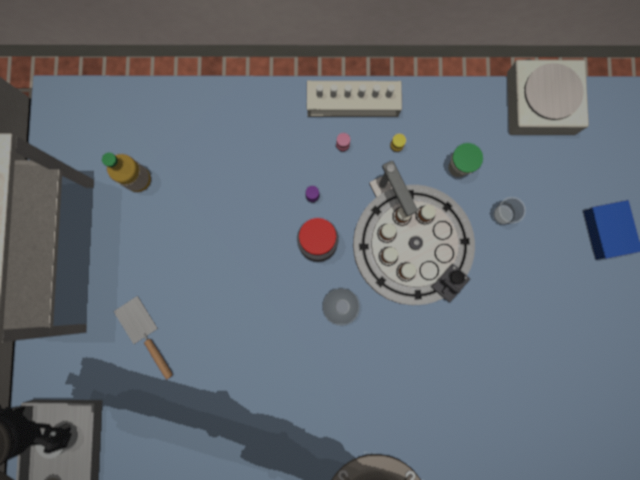

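View pics/scene.png

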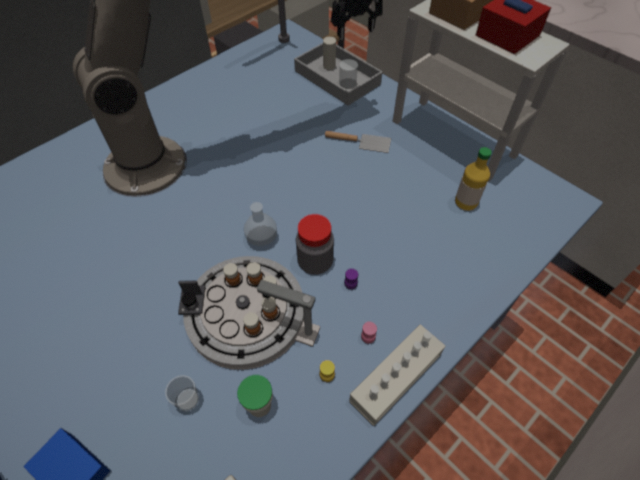

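Top view: the carousel axis is at about (415,242), the plunger cap at (456,278), and the stop plate beside it at about (447,288), on the clockwise side. The needle post is at (385,185). The five vials are at (388–428, 213–272). The pink, purple and yellow caps at (343,142), (312,193) and (399,142) stand off the carousel, so they are decoys.

Run:
```python
from h import *
p=cv2.imread('pics/top.png'); d=np.load('top_d.npy'); X=cloud('top',None,d)
cv2.imwrite('pics/topcrop.png',cv2.resize(p[175:315,340:490],None,fx=4,fy=4,interpolation=cv2.INTER_CUBIC))
for u,v in [(415,242),(456,278),(447,290),(318,237),(340,305),(466,157),(510,210),(402,190)]: print(u,v,X[v,u].round(3))
# index plate rim: z~.035
m=(abs(X[...,2]-.035)<.006); m[:170]=0;m[320:]=0;m[:,:345]=0;m[:,490:]=0
Q=X[m]; 
from scipy.optimize import least_squares
c,rad=cv2.minEnclosingCircle(Q[:,:2].astype(np.float32)); print('rim',c,rad,len(Q),np.median(Q[:,2]))
s=X[255:310,425:480]
for lo,hi in((.06,.09),(.095,.115)):
    q=s[(s[...,2]>lo)&(s[...,2]<hi)]; print(lo,len(q),q.mean(0).round(4),q.min(0).round(3),q.max(0).round(3))
np.set_printoptions(linewidth=250)
print((s[::2,10:50:2,2]*1000).round().astype(int))
```

```text
415 242 [ 0.587 -0.081  0.065]
456 278 [ 0.507 -0.167  0.078]
447 290 [ 0.481 -0.149  0.071]
318 237 [0.588 0.133 0.137]
340 305 [0.447 0.086 0.123]
466 157 [ 0.775 -0.194  0.085]
510 210 [ 0.671 -0.315  0.001]
402 190 [ 0.683 -0.039  0.168]
rim (0.6117820143699646, -0.10168180614709854) 0.16878508031368256 3644 0.03405133049741427
0.06 249 [ 0.5016 -0.1624  0.0783] [ 0.472 -0.186  0.06 ] [ 0.524 -0.134  0.09 ]
0.095 83 [ 0.4876 -0.151   0.1036] [ 0.474 -0.167  0.095] [ 0.501 -0.134  0.11 ]
[[  52   45   43   50   43   46   41   50   44   59   41   38   27   35    6    8   33   36   33   36]
 [  47   45   48   46   44   47   45   44   49   57   47 1304   34   32    6   28   34   32   33 1304]
 [  45   54   40   46   48   45   40   43   54   47   44   37   33   34    4   33   32   37   33   -7]
 [  47   48   51   45   45   44   47   54   46   48   31   36   37    2    5   38   33   35   32   -1]
 [  50   46   46   47   46   42   47   43   46   48   36   32   31    6    6   31   33   30   28   -1]
 [  49   48   47   42   53   44   45   49   54   49   32   37   34    6   30   37   34 13
[... 1580 characters left out ...]
   51   55   50   50   53   52    2   -1   -4   -3   -2    0   -3   -3   -5    2]
 [  31   34   31   31   -4   49   52   54   52    0   -4    0    0   -3   -2   -5   -7   -1   -2    0]
 [  33    0   -3   -3    0    1   50   52   48   -2    2    1    0   -4    0   -2   -3    0   -7   -3]
 [  -3   -1   -5   -2    1   -2   -3   -8   -4    1    0   -4   -1    0   -9    2   -2    2   -3   -4]
 [  -3    2 1304   -1   -1   -3   -2   -1   -1   -3    2   -2   -2    2   -5   -4    0   -2    1   -2]
 [  -3    2   -4    0   -4    0    2    2    0   -1    1   -3   -4    4   -1    1   -1   -3   -2    0]
 [  -1   -1   -3   -5   -3   -1    0    2   -1   -2    0   -5    1    3    1    0   -5   -3   -2   -1]]
```

View pics/topcrop.png

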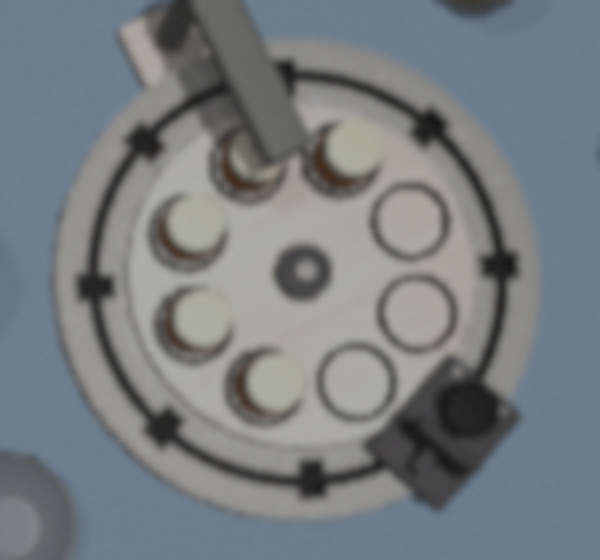

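The crop confirms it. The cap is at crop (467,408). The stop plate is at crop (430,445), on its clockwise side, and the next hole is at crop (312,480). I'll move over the cap by a waypoint that keeps off the base, closing the fingers on the way.

Emit:
{"fn": "arm_command", "kwargs": {"plan": "-0.038 -0.027 0 0;-0.038 -0.027 0 0;-0.038 -0.027 0 0;-0.038 -0.027 0 0;-0.038 -0.027 0 0;-0.038 -0.027 0 0;-0.038 -0.027 0 0;-0.038 -0.027 0 0;-0.038 -0.027 0 0;-0.038 -0.027 0 0;-0.017 -0.043 0 0;-0.017 -0.043 0 0;-0.017 -0.043 0 0;-0.017 -0.043 0 0;-0.017 -0.043 0 0;-0.017 -0.043 0 0;-0.017 -0.043 0 0;-0.017 -0.043 0 0;-0.017 -0.043 0 0;0 0 0 0", "hand": 1}}

```text
clock: 2.6
tcp_pos: [0.5054, -0.1715, 0.2452]
orientation: [-0.562, -3.091, 0.003]
contact_force: [0.0, 0.2, -0.4]
grip_width: 0.0002
gripper_force: 0.0
```

Emit:
{"fn": "arm_command", "kwargs": {"plan": "0 0 0 10;0 0 0 10;0 0 0 10;0 0 0 10;0 0 0 10;0 0 0 10;0 0 0 10;0 0 0 10;0 0 0 10;0 0 0 10;0 0 0 10;0 0 0 3;0 0 0.025 0;0 0 0.02 0;0 0 0 0"}}

```text
clock: 4.47
tcp_pos: [0.5053, -0.1659, 0.1989]
orientation: [-2.881, -1.248, 0.005]
contact_force: [-0.5, -0.4, 0.2]
grip_width: -0.0003
gripper_force: 0.0
```

```bash
cat > m.py <<'E'
from h import *
from scipy.optimize import least_squares
def fit(Q,r):
    s=least_squares(lambda a:np.hypot(*(Q-a).T)-r,Q.mean(0),loss='soft_l1',f_scale=.002); return s.x
def onplane(n,o,z):
    d=np.ones((480,640)); A=cloud(n,o,d); B=cloud(n,o,d*2); D=B-A; C=A-D
    return C+D*((z-C[...,2])/D[...,2])[...,None]
E
python3 - <<'E'
from m import *
d=np.load('top_d.npy'); X=cloud('top',None,d); g=cv2.cvtColor(cv2.imread('pics/top.png'),cv2.COLOR_BGR2GRAY)
P=onplane('top',None,.035); c=np.array([.587,-.084])
rr=np.hypot(*(P[...,:2]-c).transpose(2,0,1))
for i in range(4):
    rr=np.hypot(*(P[...,:2]-c).transpose(2,0,1)); m=(rr>.107)&(rr<.125)&(g<75)&(P[...,0]>.52); c=fit(P[m][:,:2],.116)
print('axis top',c,m.sum())
s=X[255:310,425:480].reshape(-1,3); q=s[(abs(s[:,2]-.081)<.008)&(np.hypot(s[:,0]-.508,s[:,1]+.168)<.02)]
print('cap top',q.mean(0),len(q))
o,p,d=grab('wrist'); np.savez('w1.npz',p=p,d=d,t=o['tcp_pos'],a=o['orientation']); cv2.imwrite('pics/w1.png',p[...,::-1])
W=cloud('wrist',o,d).reshape(-1,3)
q=W[(abs(W[:,2]-.082)<.004)&(np.hypot(W[:,0]-.508,W[:,1]+.168)<.03)]; print('cap wrist',q.mean(0),q.min(0),q.max(0),len(q))
q=W[(abs(W[:,2]-.105)<.004)&(np.hypot(W[:,0]-.49,W[:,1]+.15)<.04)]; print('stop top wrist',q.mean(0),q.min(0),q.max(0),len(q))
E
```

```text
axis top [ 0.5868346  -0.08375213] 603
cap top [ 0.50853406 -0.16929532  0.08036521] 173
cap wrist [ 0.50877103 -0.17219051  0.08214438] [ 0.47869396 -0.18939881  0.07803206] [ 0.52449327 -0.13899798  0.08592681] 1747
stop top wrist [ 0.48895302 -0.15457716  0.10555149] [ 0.47310244 -0.17257925  0.10106852] [ 0.50356656 -0.13855237  0.10798326] 847
```

View pics/w1.png

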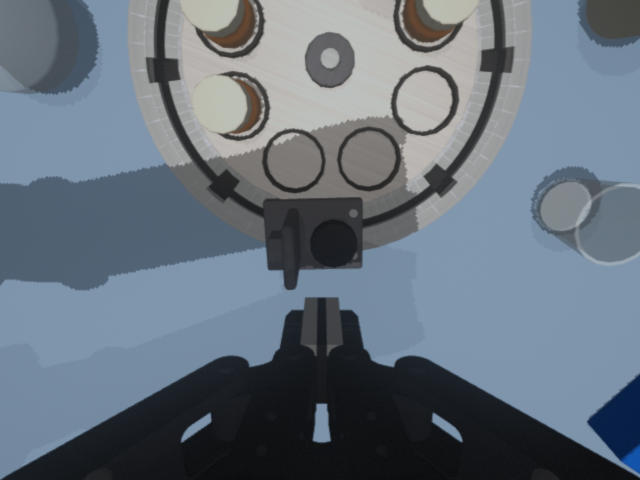

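The wrist view shows the cap at (334,243), the stop plate at (290,248) on its clockwise side (tool −y), and the closed fingertips at (321,315). I'll refine the numbers in tool axes.

Run:
```python
from m import *
z=np.load('w1.npz'); o=dict(tcp_pos=z['t'],orientation=z['a']); g=cv2.cvtColor(z['p'],cv2.COLOR_RGB2GRAY)
M=R.from_rotvec(z['a']).as_matrix(); W=cloud('wrist',o,z['d'])
P=onplane('wrist',o,.035); c=np.array([.587,-.084])
for i in range(5):
    rr=np.hypot(*(P[...,:2]-c).transpose(2,0,1)); m=(rr>.108)&(rr<.124)&(g<70)&(P[...,0]>.53)&(z['d']>.2); c=fit(P[m][:,:2],.116)
print('axis wrist',c,m.sum(),np.median(np.hypot(*(P[m][:,:2]-c).T)))
cap=np.array([.5088,-.170])
for i in range(8):
    q=W[(abs(W[...,2]-.082)<.005)&(np.hypot(*(W[...,:2]-cap).transpose(2,0,1))<.0175)]; k=cv2.minEnclosingCircle(q[:,:2].astype(np.float32)); cap=q.mean(0)[:2]
print('cap',cap,k,len(q))
for n,a in(('wrist',c),('top',np.array([.5868,-.0838]))):
    e=cap-a; print(n,'dist',np.hypot(*e),'ang',np.degrees(np.arctan2(e[1],e[0])))
T=(W-z['t'])@M
s=(W[...,2]>.101)&(W[...,2]<.11)&(np.hypot(W[...,0]-.489,W[...,1]+.154)<.04)
print('stop top tool', np.percentile(T[s],[2,50,98],axis=0).round(4).tolist())
print('cap tool',(np.r_[cap,.082]-z['t'])@M)
print('heading',np.degrees(np.arctan2(M[1,0],M[0,0])),M[:,2])
f=(T[...,2]<.03)&(abs(T[...,0])<.04)&(abs(T[...,1])<.05)&(z['d']>.05)
for a in range(-50,25,5):
    q=T[f&(T[...,2]>a/1000)&(T[...,2]<a/1000+.005)]
    if len(q)>5: print(a,len(q),q.min(0).round(4),q.max(0).round(4))
```

```text
axis wrist [ 0.58554217 -0.08729358] 2822 0.11595314479795071
cap [ 0.50948043 -0.17303944] ((0.5085979700088501, -0.17377761006355286), 0.016122309491038322) 1686
wrist dist 0.11461998430747784 ang -131.57495552161816
top dist 0.11807622114200639 ang -130.9065797385723
stop top tool [[-0.0229, -0.0235, 0.0915], [-0.0024, -0.0194, 0.0932], [0.016, -0.0157, 0.0966]]
cap tool [-0.00218849  0.00828149  0.11688869]
heading 46.85233670076551 [-3.54390413e-03  8.22865080e-04 -9.99993382e-01]
-50 3869 [-0.0102 -0.044  -0.05  ] [ 0.0149  0.045  -0.045 ]
-45 6722 [-0.0108 -0.0399 -0.045 ] [ 0.0136  0.0406 -0.04  ]
-40 3202 [-0.013  -0.0361 -0.04  ] [ 0.0138  0.0378 -0.035 ]
-35 2249 [-0.0131 -0.0319 -0.035 ] [ 0.0135  0.0324 -0.03  ]
-30 579 [-0.0078 -0.0209 -0.03  ] [ 0.0132  0.0218 -0.025 ]
-25 980 [-0.0124 -0.0083 -0.025 ] [ 0.0111  0.0097 -0.02  ]
-20 508 [ 0.0054 -0.0131 -0.02  ] [ 0.011   0.0139 -0.015 ]
-15 601 [ 0.0052 -0.0133 -0.015 ] [ 0.0111  0.014  -0.01  ]
-10 531 [ 0.0053 -0.0131 -0.01  ] [ 0.0113  0.0142 -0.005 ]
-5 486 [ 0.0053 -0.0132 -0.005 ] [ 0.0109  0.014  -0.    ]
0 430 [ 0.0054 -0.0132  0.    ] [0.0109 0.0139 0.005 ]
5 245 [ 0.0055 -0.0124  0.005 ] [0.0109 0.0125 0.01  ]
10 16 [ 0.0097 -0.006   0.01  ] [0.0101 0.0065 0.0107]
```

Emit:
{"fn": "arm_command", "kwargs": {"plan": "-0.002 0.001 0 -1.5;0 0 0.03 0;0 0 0.03 0;0 0 0.03 0;0 0 0.007 0;0 0 0 0;0 0 0 0"}}

```text
clock: 5.4
tcp_pos: [0.5067, -0.1697, 0.1046]
orientation: [2.866, 1.285, 0.003]
contact_force: [1.1, 0.1, -0.2]
grip_width: 0.0
gripper_force: 0.0
```

Emit:
{"fn": "arm_command", "kwargs": {"plan": "0 0 0.004 0;0 0 0.003 0;0 0 0.003 0;0 0 0.002 0;0 0 0 0"}}

```text
clock: 6.02
tcp_pos: [0.506, -0.1694, 0.0913]
orientation: [-2.867, -1.285, -0.0]
contact_force: [0.8, 1.4, 3.2]
grip_width: -0.0002
gripper_force: 1.7
```

Emit:
{"fn": "arm_command", "kwargs": {"plan": "0 0 0.003 0;0 0 0.003 0;0 0 0.002 0;0 0 0 0"}}

```text
clock: 6.52
tcp_pos: [0.5067, -0.1701, 0.084]
orientation: [2.866, 1.284, 0.003]
contact_force: [-0.0, -0.6, 10.4]
grip_width: 0.0003
gripper_force: 5.2
```

Emit:
{"fn": "arm_command", "kwargs": {"plan": "0 -0.002 0 0;0 -0.002 0 0;0 -0.001 0 0;0 -0.001 0 0;0 0 0 0"}}

```text
clock: 7.15
tcp_pos: [0.5027, -0.1662, 0.0841]
orientation: [2.865, 1.283, 0.004]
contact_force: [1.8, -0.4, 8.9]
grip_width: 0.0003
gripper_force: 4.3
```

Emit:
{"fn": "arm_command", "kwargs": {"plan": "0.0002 -0.002 0 1;0.0002 -0.002 0 1;0.0002 -0.002 0 1;0.0002 -0.002 0 1;0.0002 -0.002 0 1;0.0002 -0.002 0 1;0.0002 -0.002 0 1;0.0002 -0.002 0 1;0 0 0 0"}}

```text
clock: 8.28
tcp_pos: [0.4924, -0.1537, 0.084]
orientation: [2.948, 1.08, 0.003]
contact_force: [0.9, -0.3, 9.7]
grip_width: -0.0002
gripper_force: 4.9
```

Emit:
{"fn": "arm_command", "kwargs": {"plan": "0.0002 -0.002 0 1;0.0002 -0.002 0 1;0.0002 -0.002 0 1;0.0002 -0.002 0 1;0.0002 -0.002 0 1;0.0002 -0.002 0 1;0.0002 -0.002 0 1;0.0002 -0.002 0 1;0.0002 -0.002 0 1;0.0002 -0.002 0 1;0 0 0 0"}}

```text
clock: 9.65
tcp_pos: [0.4822, -0.1365, 0.084]
orientation: [3.031, 0.819, 0.003]
contact_force: [0.4, -0.8, 10.7]
grip_width: 0.0
gripper_force: 5.3
```

Run:
```python
from m import *
o,p,d=grab('wrist'); cv2.imwrite('pics/w2.png',p[...,::-1]); print(o['tcp_pos'],o['contact_force'])
```

```text
[ 0.48215905 -0.13647023  0.08403824] [ 0.42925738 -0.80444213 10.72749421]
```

View pics/w2.png

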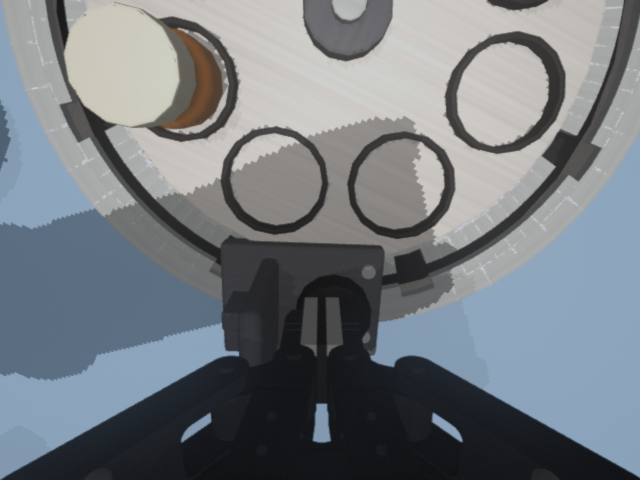

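The table is riding round with the finger, and the old hole is now free at (410,265), roughly 18° back. I'll lift the tip off the cap, since the plate now holds the pin in, and push on the stop only.

Emit:
{"fn": "arm_command", "kwargs": {"plan": "0 0 -0.004 0;0 0 -0.006 0;0 0 0 0;0.0002 -0.002 0 1;0.0002 -0.002 0 1;0.0002 -0.002 0 1;0.0002 -0.002 0 1;0.0002 -0.002 0 1;0.0002 -0.002 0 1;0.0002 -0.002 0 1;0.0002 -0.002 0 1;0.0002 -0.002 0 1;0.0002 -0.002 0 1;0 0 0 0"}}

```text
clock: 11.45
tcp_pos: [0.4742, -0.1159, 0.0933]
orientation: [-3.091, -0.554, 0.0]
contact_force: [-0.7, -1.4, 0.5]
grip_width: -0.0
gripper_force: 0.4
```

Run:
```python
from m import *
o,p,d=grab('wrist'); cv2.imwrite('pics/w3.png',p[...,::-1]); print(o['tcp_pos'],o['contact_force'])
```

```text
[ 0.47421697 -0.11591743  0.09327175] [-0.68015771 -1.44256768  0.46399576]
```

View pics/w3.png

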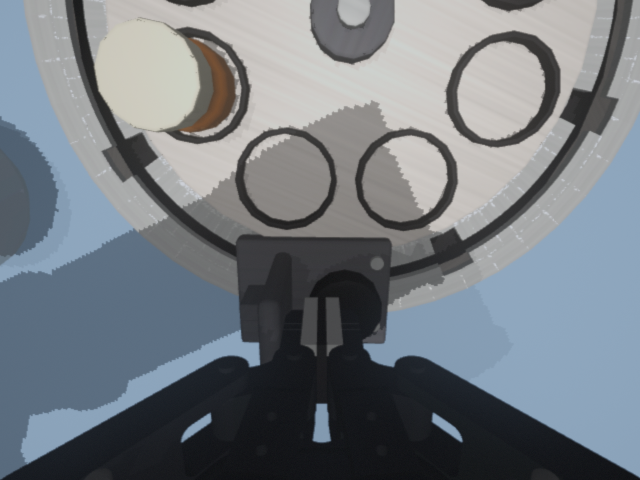

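The tip is off the cap and pushing on the stop with about 1.4 N. The table is at about 28°, so I'll go on.

Emit:
{"fn": "arm_command", "kwargs": {"plan": "0.0002 -0.002 0 1;0.0002 -0.002 0 1;0.0002 -0.002 0 1;0.0002 -0.002 0 1;0.0002 -0.002 0 1;0.0002 -0.002 0 1;0.0002 -0.002 0 1;0.0002 -0.002 0 1;0.0002 -0.002 0 1;0.0002 -0.002 0 1;0.0002 -0.002 0 1;0.0001 -0.001 0 0.5;0 0 0 0"}}

```text
clock: 13.12
tcp_pos: [0.4706, -0.0936, 0.0933]
orientation: [-3.132, -0.241, -0.0]
contact_force: [2.8, -2.8, 0.2]
grip_width: -0.0
gripper_force: 1.5
```

```bash
cat > st.py <<'E'
from m import *
o,p,d=grab('wrist'); W=cloud('wrist',o,d); M=R.from_rotvec(o['orientation']).as_matrix(); T=(W-o['tcp_pos'])@M
g=cv2.cvtColor(p,cv2.COLOR_RGB2GRAY); P=onplane('wrist',o,.035); c=np.array([.5861,-.0859])
for i in range(4):
    rr=np.hypot(*(P[...,:2]-c).transpose(2,0,1)); m=(rr>.108)&(rr<.124)&(g<70)&(abs(W[...,2]-.03)<.02); c=fit(P[m][:,:2],.116)
# cap: visible part on robot-right side
q=W[(W[...,2]>.066)&(W[...,2]<.088)&(T[...,1]>.0145)&(T[...,1]<.035)&(abs(T[...,0])<.03)]
print(o['tcp_pos'],o['contact_force'],'axis',c,'cap z',np.median(q[:,2]) if len(q) else None,len(q))
e=o['tcp_pos'][:2]-np.array([.5861,-.0859]);print('finger ang',np.degrees(np.arctan2(e[1],e[0]))%360)
E
python3 st.py
```

```text
[ 0.47060261 -0.09360769  0.09332474] [ 2.78269099 -2.75933975  0.24452018] axis [ 0.58488272 -0.08396628] cap z 0.07398220621748047 1260
finger ang 183.81796024396655
```

Emit:
{"fn": "arm_command", "kwargs": {"plan": "0.0001 -0.001 0 0.5;0.0001 -0.001 0 0.5;0.0001 -0.001 0 0.5;0.0001 -0.001 0 0.5;0.0001 -0.001 0 0.5;0.0001 -0.001 0 0.5;0.0001 -0.001 0 0.5;0 0 0 0"}}

```text
clock: 14.18
tcp_pos: [0.4694, -0.0866, 0.0931]
orientation: [-3.137, -0.145, 0.003]
contact_force: [-2.3, 0.9, 1.9]
grip_width: 0.0
gripper_force: 1.4
```

```bash
python3 st.py
```

```text
[ 0.4694016  -0.08657436  0.09306964] [-2.28591136  0.89448423  1.85775663] axis [ 0.58719927 -0.08007898] cap z 0.07898424998281826 1173
finger ang 180.33109013445988
```

The cap has risen to 0.079, onto the lifted fingertip, so the pin is over the next hole. I'll lift to let it spring fully out.

Emit:
{"fn": "arm_command", "kwargs": {"plan": "0 0 -0.004 0;0 0 -0.004 0;0 0 0 0;0 0 0 0"}}

```text
clock: 14.72
tcp_pos: [0.4704, -0.0868, 0.1013]
orientation: [-3.138, -0.145, -0.0]
contact_force: [0.4, 0.6, -0.2]
grip_width: 0.0001
gripper_force: 0.0
```

```bash
python3 st.py
```

```text
[ 0.47038607 -0.086824    0.1013343 ] [ 0.37863847  0.5924247  -0.19677319] axis [ 0.58585693 -0.08124219] cap z 0.08200637067233463 1048
finger ang 180.45750820744303
```

The cap is at 0.082, fully out. I'll draw clear: a small step off the stop, then straight up.

Emit:
{"fn": "arm_command", "kwargs": {"plan": "0 0.002 0 0;0 0 -0.02 0;0 0 -0.03 0;0 0 -0.04 0;0 0 -0.04 0;0 0 0 0;0 0 0 0"}}

```text
clock: 15.65
tcp_pos: [0.4701, -0.0885, 0.2308]
orientation: [-3.138, -0.146, 0.001]
contact_force: [0.2, 0.2, -1.1]
grip_width: 0.0002
gripper_force: 0.0
```

Run:
```python
from m import *
o,p,d=grab('wrist'); W=cloud('wrist',o,d).reshape(-1,3)
cv2.imwrite('pics/w4.png',p[...,::-1])
q=W[(W[:,2]>.07)&(W[:,2]<.09)&(np.hypot(W[:,0]-.470,W[:,1]+.097)<.012)]
print(o['tcp_pos'],o['contact_force'],'cap',np.median(q,0),len(q))
```

```text
[ 0.47006188 -0.08854711  0.23079128] [ 0.20365922  0.23449304 -1.08963658] cap [ 0.47026103 -0.0969607   0.08242042] 797
```

View pics/w4.png

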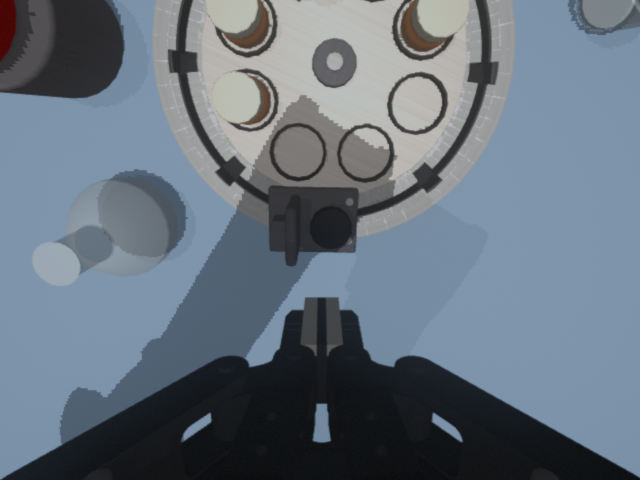

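The hand is clear. The cap at (331,227) stands fully out at 82 mm, midway between the neighbouring holes at (231,170) and (429,177). The three vials in view sit in their nests, and the flask and jar look undisturbed. I'll hand in.

```bash
python3 -c "
from bench import ticket; print(ticket.hand_in())"
```

```text
the job is handed in; nothing more can be done
None
```

I turned the carousel one hole clockwise; the plunger sprang fully out there (cap 82 mm above the bench), the hand is drawn clear, and the job is handed in at about 16 s (no verdict shown).

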